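# Pop a kiln prop out of its dispenser and trap it on the ramp

### The arm

A 6-joint arm with a two-finger parallel gripper is mounted at the origin on the work surface. World frame = base frame: x ahead of the robot, y to its left, z up, the work surface at z = 0. Lengths are in m, angles in degrees, forces in N, time in s.
With the tool pointing down it reaches from about 0.375 to 0.9 m from the base axis. Payload 3.1 kg.
Tool frame: the origin (TCP) lies at the very end of the fingers, on their centre line; the grasp point (between the pads) lies 19 mm behind it; z points along the fingers, y is the line along which they close (so a half turn about z gives the same grasp; the last joint's range is limited). The gripper opens to 87 mm and grips with 3 to 60 N. Pads are 19 mm wide; open, the fingers measure 117 mm over their backs; the gripper's body (75 mm by 190 mm) begins 51 mm behind the grasp point.
Start: joints at [-77.263, 30.224, 82.088, -0, 67.689, -10.227], TCP at [0.244, -0.575, 0.223] pointing down, gripper open.
Joint ranges: [-176.69, 176.69], [-43.24, 126.21], [12.49, 139.97], [-82, 262], [0, 151.66], [-163.58, 163.58]. Speed limits (degrees/s): [159.86, 159.86, 180, 180, 180, 180].

### API

Orientations are given as a 3x3 rotation matrix whose columns are the frame's x, y, z axes.
In Python, from rig import bot, imaging gives the robot as it stands.
- The arm moves only by the tool drive_tool, never from a script. Its argument "deltas" is text: rows parted by semicolons, each of 5 numbers parted by spaces: the finger opening in mm, from 0 to 87, then the shift along the world's x, y, z in mm, then the turn about the world's z in rad. In form: jaw dx dy dz twist; .... A call has 1 to 12 rows; each row is the pose to reach, as a shift and turn from the pose commanded when the call began; what a row does not reach only later rows make up. A row lasts 1/10 s, in which the tool goes at most 50 mm and 8.59 degrees, less where a joint would pass 70% of its speed; a pose out of reach is approached as far as the arm can. A call with a gripper value outside its range is refused whole. The fingers move at their own pace and stop on an object; the grip force is fixed at half the most. Time passes only in rows, so rows that repeat a pose let the fingers close. It gives the time, the measured TCP pose, the force, the opening and the grip force at its end, in the units of the state.
- bot.read_state(): the state, without advancing time (a new reading comes with each control period).
- imaging.capture(name): name is "scene" or "top"; returns the picture (384x512x3 uint8, red, green, blue); there is no depth.
- imaging.camera_model(name): a dict with "fx", "fy", "cx", "cy" (pixels), "T" (4x4, takes a point from camera to world coordinates). Camera axes: x right, y down, z forward; pixel columns grow to the right and rows downward; lengths in m; the calibration is good to about 2 mm. A picture is of the moment at which its call begins. camera_model takes no time and is no camera call.
- bot.hand_in(): hands the job in; it is judged then, once.
The state is a dict: "time_s": time; "joint_positions": joint angles; "qvel": joint speeds; "tau": joint torques, N m; "position": TCP position; "tcp_rot": TCP orientation; "force": force on the tool from outside, world axes, zero at the start; "moment": the same for the moment, N m; "opening": opening from 0.0 (shut) to 1.0 (fully open); "grasp_force": force on a finger pad.
Only numpy, scipy, OpenCV 4.12 (cv2) and the standard library are available. Lean on these libraries where they do the work, as an engineer would, in place of code of your own. Each camera call takes 0.05 s, during which the arm holds its last target. There are 200 camera calls.

### The job

Press the long ejector bar beside the dispenser's ramp right down with one finger, so that the ceramic kiln prop pops out of its pocket, and trap the prop with the other finger while it is still on the ramp, before it rolls off the low end. Do not grip or lift the prop, and leave the other things on the table where they are. Finish while holding: one finger still keeps the bar down and the other keeps the prop still on the ramp.

Things in the scene. Friction and masses are not known exactly. Their poses are not given: they have to be found in the camera images.
- dispenser: Fixed aluminium dispenser, 190 x 110 mm: a ramp with a pocket at its high end (x -48 to 0 mm, walls up to 60 mm high). Origin on the table below the lip (edge of pocket and ramp), mid-width; x level, downhill; y to the ejector bar; z up. Ramp 64 mm wide, side rails 4 mm high; its surface falls from 45 mm above the table at x 0 to 29 mm at its open end, x 130 mm.
- bar_top (a point): Centre of the top face of the ejector bar: plain steel, 70 mm long (along the dispenser's x), 26 mm wide, beside and parallel to the ramp, at x 65, y 50 mm in the dispenser's frame. Top 58 mm above the table when up, 46 mm when right down (there 5 to 13 mm higher than the ramp surface beside it). Axes as the dispenser's; moves with the bar.
- ejector (a joint): Travel of the ejector bar: 0 up, 0.012 m right down. A spring resists with 2 N (top) to 6 N (bottom) and lifts it again. The pocket's floor rises as much; at about 0.007 m the prop pops over the lip and within 0.5 to 1 s it has rolled off the ramp, too fast to chase: the other finger should already stand across the ramp.
- prop: The kiln prop: white ceramic round post, 36 mm diameter, 50 mm long, about 100 g, lying across the ramp (axis along the dispenser's y). Origin at its centre. It starts in the pocket (centre 11 mm behind the lip, 60 mm above the table); on the ramp its centre is 18 mm above the surface. Its x and z axes turn as it rolls.
- prop_tall: A bystander: white ceramic kiln prop standing upright on the table beside the ramp, 36 mm diameter, 50 mm tall. Origin at the centre of its underside.
- prop_short: A bystander: squat white ceramic kiln prop standing near the pocket, 40 mm diameter, 35 mm tall. Origin at the centre of its underside.
- glaze_bowl: A bystander: white bowl on the table beyond the ramp's low end, 110 mm across, 60 mm tall. Origin at the centre of its underside.
- spray_bottle: A bystander: brown glass bottle, 70 mm diameter, 190 mm tall. Origin at the centre of its underside.
- mug: A bystander: white mug, 76 mm diameter, 85 mm tall. Origin at the centre of its underside.
- jar: A bystander: glass jar, 72 mm diameter, 100 mm tall. Origin at the centre of its underside.
- brush: A bystander: brush lying flat at the far right of the table, some 200 mm long along its x. Origin on the table surface below it.
Things that resemble listed ones, but are neither listed nor needed, are in the scene too. What is shaped like the prop but yellow is not meant.

How it is judged:
By the outcome, as a careful person would: the job done as asked, in the order asked, and still so for the second after the job is handed in, while the arm keeps its last pose, push and grip.
It also fails if it takes over 26 s, if anything falls off the work surface, if the arm or the gripper's body presses on something with over 40 N, if the wrist force passes 120 N, or if a joint passes its speed limit or range.

## Working session

There is one attempt and no reset: what is moved stays moved. The work goes in short steps, Python scripts to look and compute and a tool call to move; the robot and the scene stay as the last step left them, time stands still between calls to the robot, and variables do not carry over. Pictures are saved under pics/ and viewed, at most 10 in all, crops included, and the job is handed in when it is done.

Besides the shell and the picture viewer there is one more tool, called after "Call:" as name(argument=value, ...), one argument or row to a line, values as JSON. drive_tool: Moves the arm, as the interface text tells. Its arguments: {"type":"object","properties":{"deltas":{"type":"string"}},"required":["deltas"]}

```bash
mkdir -p pics; python3 - <<'E'
from rig import bot, imaging
import cv2,numpy as np
for n in("scene","top"):
    im=imaging.capture(n); cv2.imwrite(f"pics/{n}0.png",cv2.resize(im[:,:,::-1],(800,600),interpolation=cv2.INTER_CUBIC)); cv2.imwrite(f"{n}_raw.png",im[:,:,::-1])
    m=imaging.camera_model(n); print(n,m['fx'],m['fy'],m['cx'],m['cy']);print(np.round(m['T'],4))
s=bot.read_state();print(s['time_s'],s['position'],s['tcp_rot'],s['force'],s['opening'])
E
```

```text
scene 359.20846052740546 359.20846052740546 261.76252559317834 192.19178765127774
[[ 0.7121  0.5844 -0.389   0.9978]
 [ 0.702  -0.5865  0.4039 -0.4657]
 [ 0.0079 -0.5608 -0.8279  0.9928]
 [ 0.      0.      0.      1.    ]]
top 479.25664685209887 479.25664685209887 265.72694639591936 194.15891272337973
[[-0.0123 -0.9888  0.149   0.3325]
 [-0.9997  0.0151  0.0177 -0.0104]
 [-0.0197 -0.1487 -0.9887  1.7245]
 [ 0.      0.      0.      1.    ]]
0.1 [ 0.24373324 -0.57480114  0.22167211] [[ 9.20751303e-01  3.90149799e-01 -4.15454694e-04]
 [ 3.90149862e-01 -9.20749448e-01  1.88129633e-03]
 [ 3.51457706e-04 -1.89429564e-03 -9.99998144e-01]] [ 0.15272666 -0.28903234  0.82929407] 1.0013312952662488
```

View pics/scene0.png

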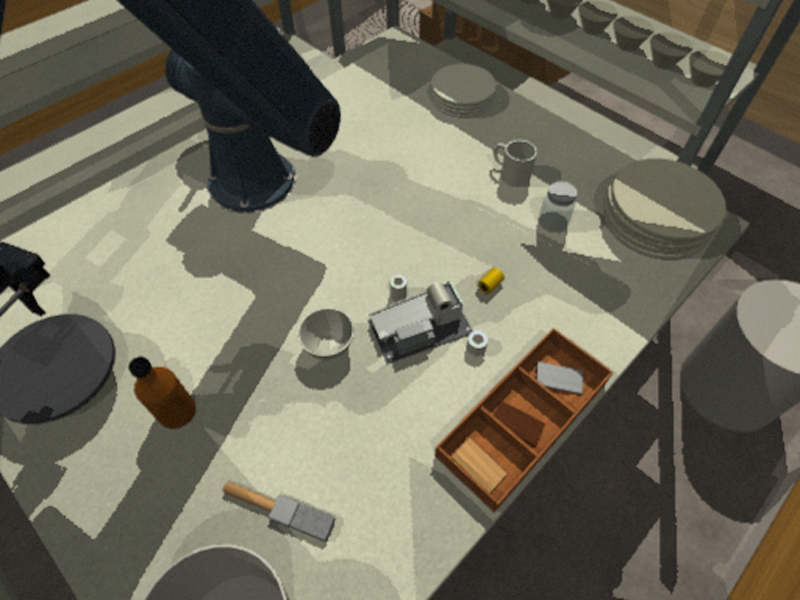

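View pics/top0.png

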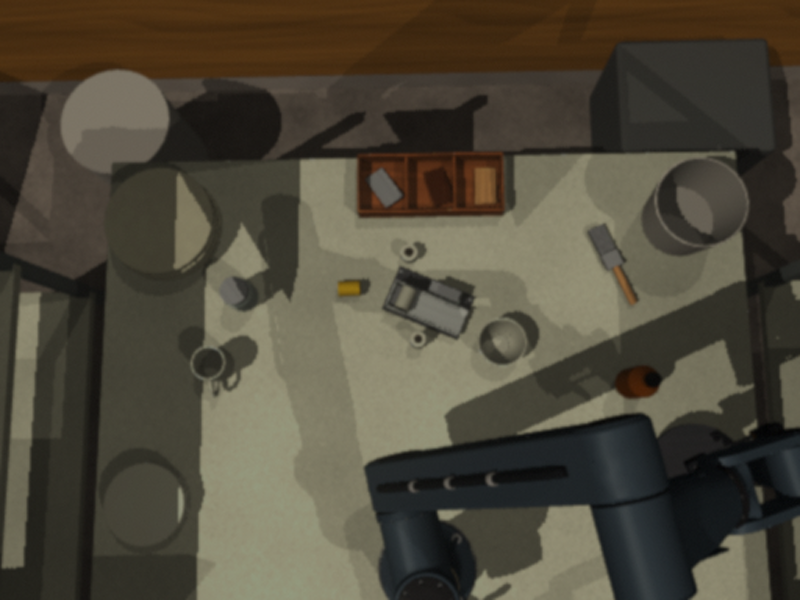

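The scene shows the dispenser at about (420,320) in the scene view and (430,300) in the top view. Things that could be taken for the prop (scene view, 800x600 px):
- the post in the pocket (440,295)
- the yellow post (490,278)
- the upright tall prop (398,287)
- the squat prop (477,342)

I choose the white one lying in the pocket and check it in a close crop.

```bash
python3 - <<'E'
import cv2,numpy as np
s=cv2.imread("scene_raw.png");t=cv2.imread("top_raw.png")
a=cv2.resize(s[170:235,225:325],(800,520),interpolation=cv2.INTER_CUBIC)
b=cv2.resize(t[150:230,235:335],(750,600),interpolation=cv2.INTER_CUBIC)
cv2.imwrite("pics/c1.png",a);cv2.imwrite("pics/c2.png",b)
E
```

```text
(no output)
```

View pics/c1.png

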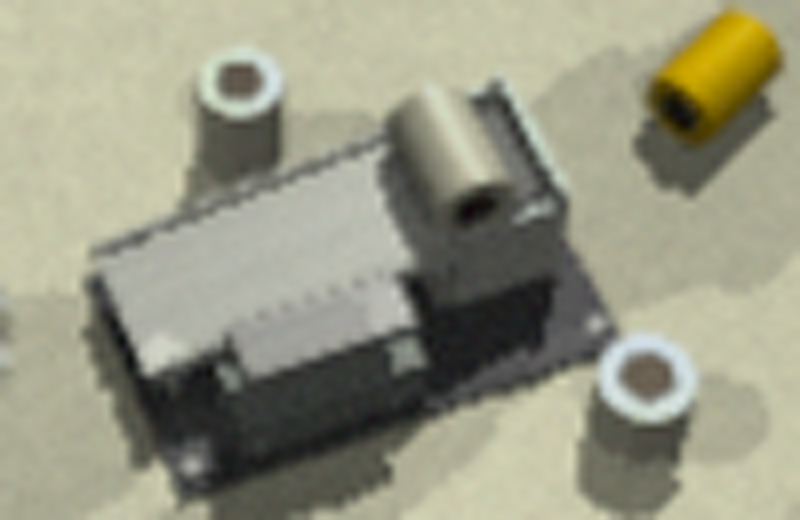

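View pics/c2.png

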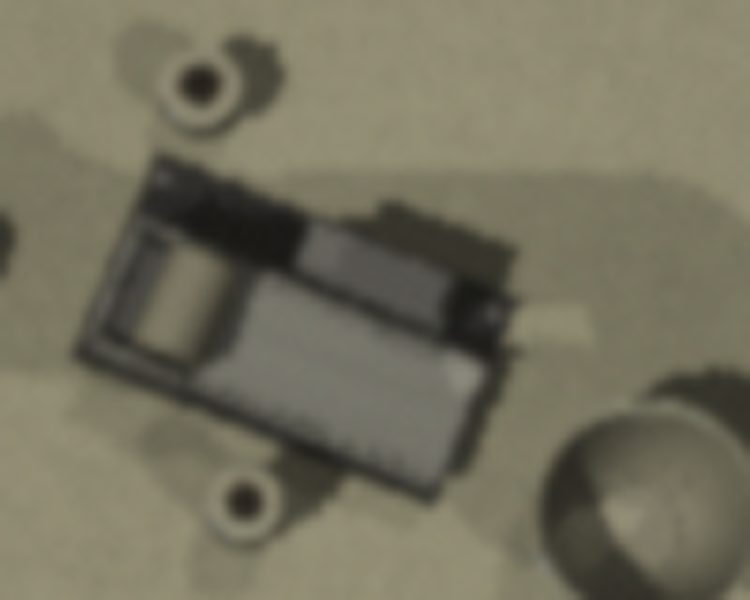

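The crops confirm the choice. The white post lies in the pocket (scene crop 450,150). The bar's top-face corners are at about (400,275), (228,332), (420,332), (242,380) in the scene crop and (312,222), (458,275), (440,322), (292,265) in the top crop. Next I fit the dispenser pose.

```bash
cat > fit.py <<'E'
from rig import bot, imaging
import numpy as np
from scipy.optimize import least_squares
obs=[]
S=lambda p,u,v:obs.append(("scene",p,225+u/8-.5+.06,170+v/8-.5+.06))
T=lambda p,u,v:obs.append(("top",p,235+u/7.5-.5+.07,150+v/7.5-.5+.07))
S((30,37,58),400,275);S((100,37,58),228,332);S((30,63,58),420,332);S((100,63,58),242,380)
T((30,63,58),312,222);T((100,63,58),458,275);T((100,37,58),440,322);T((30,37,58),292,265)
T((130,34,30),488,362);T((130,-34,31),435,498)
S((130,-34,31),92,258);S((130,34,29),148,370)
S((-11,25,60),480,205)
cm={n:imaging.camera_model(n) for n in("scene","top")}
def proj(n,P):
    m=cm[n];c=m["T"][:3,:3].T@(P-m["T"][:3,3]);return np.array([m["fx"]*c[0]/c[2]+m["cx"],m["fy"]*c[1]/c[2]+m["cy"]])
def world(q,p):
    c,s=np.cos(q[2]),np.sin(q[2]);p=np.array(p)/1000
    return np.array([q[0]+c*p[0]-s*p[1],q[1]+s*p[0]+c*p[1],p[2]])
def res(q):return np.concatenate([proj(n,world(q,p))-(u,v) for n,p,u,v in obs])
if __name__=="__main__":
    r=min((least_squares(res,[.6,0,a],loss="soft_l1",x_scale=[.01,.01,.1]) for a in(-2,-1,2)),key=lambda r:r.cost)
    q=r.x;print("pose",q,np.degrees(q[2]));print(np.round(res(q).reshape(-1,2),1))
    for p in((65,50,58),(-11,0,60),(130,0,29)):print(p,world(q,p))
    # upright props: top centres (z .05,.035) via both views
    def ray(n,u,v,z):
        m=cm[n];d=m["T"][:3,:3]@[(u-m["cx"])/m["fx"],(v-m["cy"])/m["fy"],1];o=m["T"][:3,3];return o+d*(z-o[2])/d[2]
    for nm,z,a,b in(("tall",.05,(238,80),(245,500)),("short",.035,(648,376),(201,84))):
        for w in(ray("scene",225+a[0]/8-.4,170+a[1]/8-.4,z),ray("top",235+b[0]/7.5-.4,150+b[1]/7.5-.4,z)):
            d=w-world(q,(0,0,0));c,s=np.cos(q[2]),np.sin(q[2]);print(nm,w,"disp",1e3*(c*d[0]+s*d[1]),1e3*(-s*d[0]+c*d[1]))
E
python3 fit.py
```

```text
pose [ 0.59246042  0.03023305 -1.98202617] -113.56173454430898
[[-0.4 -0.7]
 [-0.2 -0.7]
 [ 0.4 -1.1]
 [ 1.2  0.2]
 [ 1.2 -0.5]
 [ 0.1 -0. ]
 [-0.3  0.5]
 [ 1.   0.5]
 [ 0.4  0.3]
 [ 0.3 -0.4]
 [ 0.1 -1.8]
 [ 0.6  1.7]
 [ 0.2  0.6]]
(65, 50, 58) [ 0.61230902 -0.04933474  0.058     ]
(-11, 0, 60) [0.59685753 0.04031598 0.06      ]
(130, 0, 29) [ 0.54049462 -0.08892884  0.029     ]
tall [0.50309527 0.01243865 0.05      ] disp 52.03342988287313 -74.80169006674612
tall [0.50627938 0.01504688 0.05      ] disp 48.3698429668618 -72.92564549219244
short [0.70726597 0.03225878 0.035     ] disp -47.748861679160605 104.42443535527562
short [0.70887726 0.03385709 0.035     ] disp -49.85801972629137 105.26248688151388
```

Call:
drive_tool(
  deltas="87 0 0 40 0; 60 10 10 80 0; 35 40 50 80 0.1; 35 70 90 80 0.2; 35 95 130 80 0.3; 35 120 170 80 0.4; 35 145 210 80 0.5; 35 170 250 80 0.6; 35 190 290 80 0.7; 35 210 330 80 0.759; 35 235 370 80 0.759; 35 260 410 80 0.759",
)

```text
time_s: 1.3
position: [0.5042, -0.1636, 0.3023]
tcp_rot: [[0.4, 0.917, -0.0], [0.917, -0.4, 0.0], [0.0, -0.001, -1.0]]
force: [0.5, -1.0, -0.5]
opening: 0.403
grasp_force: 0.0
```

Call:
drive_tool(
  deltas="35 30 40 0 0; 35 55 80 0 0; 35 83 121 0 0; 35 83 121 -40 0; 35 83 121 -80 0; 35 83 121 -120 0; 35 83 121 -160 0; 35 83 121 -190 0; 35 83 121 -205 0; 35 83 121 -205 0; 35 83 121 -205 0",
)

```text
time_s: 2.4
position: [0.5869, -0.0444, 0.0975]
tcp_rot: [[0.4, 0.917, -0.0], [0.917, -0.4, 0.0], [-0.0, -0.0, -1.0]]
force: [-0.5, 0.4, -0.3]
opening: 0.405
grasp_force: 0.0
```

```bash
python3 - <<'E'
from rig import bot, imaging
import cv2,numpy as np
s=bot.read_state();print(s['time_s'],s['position'],s['tcp_rot'],s['force'],s['opening'])
from fit import *
q=[.59246042,.03023305,-1.98202617]
d=s['position']-world(q,(0,0,0));c,sn=np.cos(q[2]),np.sin(q[2]);print("disp",1e3*(c*d[0]+sn*d[1]),1e3*(-sn*d[0]+c*d[1]))
im=imaging.capture("scene")[:,:,::-1];cv2.imwrite("pics/s1.png",cv2.resize(im[140:240,205:338],(798,600),interpolation=cv2.INTER_CUBIC))
E
```

```text
2.4 [ 0.58693161 -0.04443958  0.09749399] [[ 3.99521811e-01  9.16723591e-01 -4.24526747e-04]
 [ 9.16723688e-01 -3.99521794e-01  1.28708047e-04]
 [-5.16179841e-05 -4.40595398e-04 -9.99999902e-01]] [-0.5272891   0.43298948 -0.34968044] 0.40485547391737237
disp 70.65723729151458 24.78153628272371
```

View pics/s1.png

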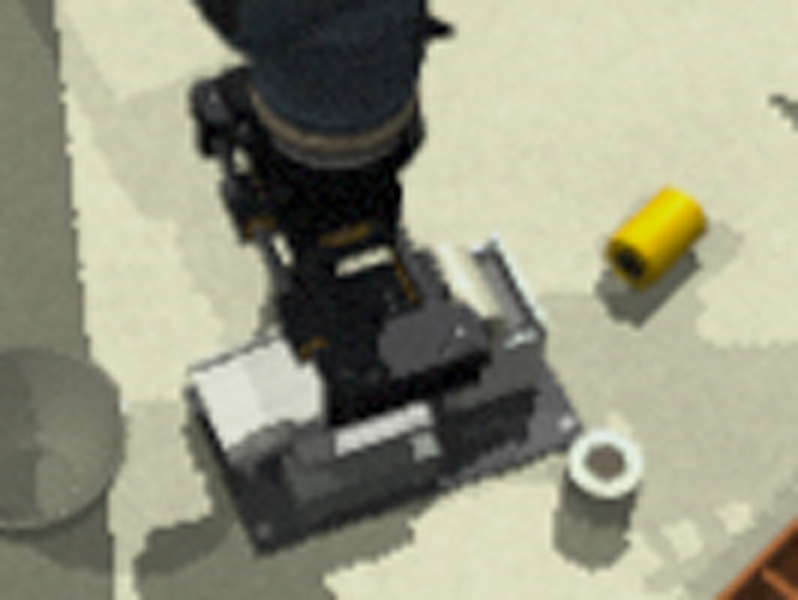

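The gripper stands over the ramp and bar, with the tool measured at x 71, y 25 mm in the dispenser's frame; the prop still lies in its pocket at (475,285). I now lower to just above the bar and then press.

Call:
drive_tool(
  deltas="35 0 0 -20 0; 35 0 0 -34 0; 35 0 0 -37 0; 35 0 0 -40 0; 35 0 0 -42 0; 35 0 0 -42 0",
)

```text
time_s: 3.05
position: [0.5869, -0.0445, 0.0561]
tcp_rot: [[0.399, 0.917, 0.0], [0.917, -0.399, -0.0], [-0.0, 0.0, -1.0]]
force: [-2.1, -0.2, 3.3]
opening: 0.404
grasp_force: 1.5
```

```bash
python3 - <<'E'
from rig import bot, imaging
import cv2
s=bot.read_state();print(s['time_s'],s['position'],s['force'],s['moment'])
im=imaging.capture("scene")[:,:,::-1];cv2.imwrite("pics/s2.png",cv2.resize(im[150:240,215:335],(800,600),interpolation=cv2.INTER_CUBIC))
E
```

```text
3.05 [ 0.58687309 -0.04447129  0.05608414] [-2.0535258  -0.17640077  3.33748735] [ 0.01643614  0.21960202 -0.0343431 ]
```

View pics/s2.png

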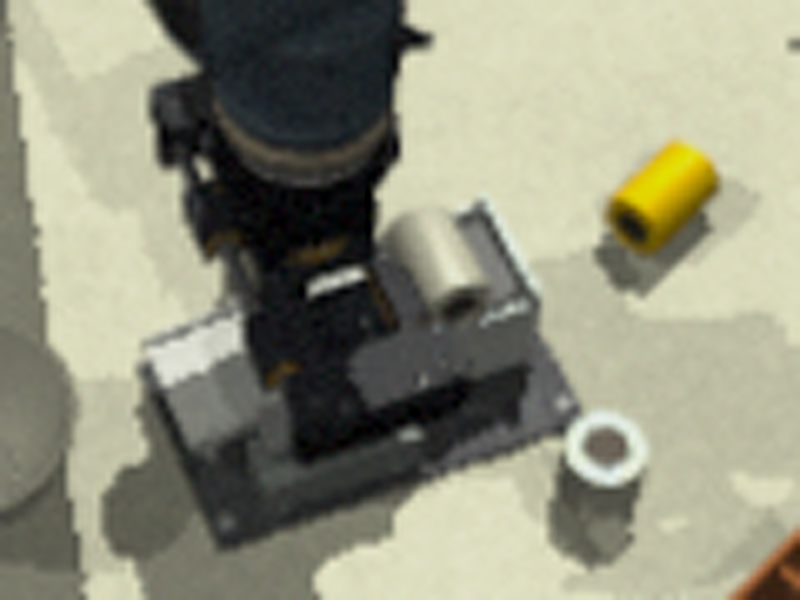

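The finger touches the bar at z 56 mm with 3 N, and the prop is still in the pocket (440,255). Pressing on.

Call:
drive_tool(
  deltas="35 0 0 -3 0; 35 0 0 -6 0; 35 0 0 -8 0; 35 0 0 -9.5 0; 35 0 0 -10.5 0; 35 0 0 -11 0; 35 0 0 -11 0; 35 0 0 -11 0",
)

```text
time_s: 3.9
position: [0.5871, -0.0445, 0.0462]
tcp_rot: [[0.399, 0.917, 0.001], [0.917, -0.399, -0.0], [0.0, 0.001, -1.0]]
force: [-5.7, 0.1, 15.1]
opening: 0.4
grasp_force: 7.3
```

```bash
python3 - <<'E'
from rig import bot, imaging
import cv2
s=bot.read_state();print(s['time_s'],s['position'],s['force'],s['moment'])
im=imaging.capture("scene")[:,:,::-1];cv2.imwrite("pics/s3.png",cv2.resize(im[150:240,215:335],(800,600),interpolation=cv2.INTER_CUBIC))
E
```

```text
3.9 [ 0.58707985 -0.04447084  0.04620293] [-5.68955541  0.05375388 15.11401406] [ 0.04982267  0.50669736 -0.02906345]
```

View pics/s3.png

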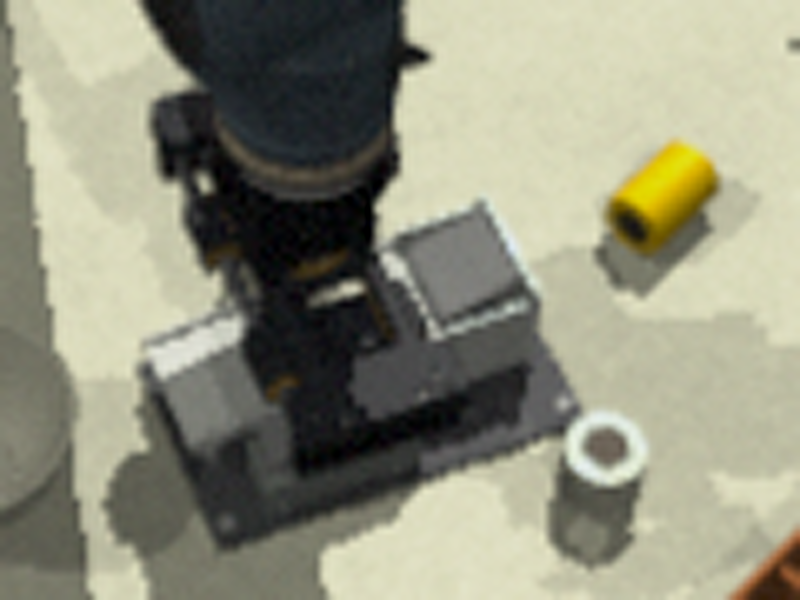

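The pocket at (465,265) is empty, so the prop has popped out. It is not on the table or at the ramp's open end (200,360). The force exceeds the spring's 6 N, so the bar is bottomed. Next I check that the prop is trapped under the gripper.

Call:
drive_tool(
  deltas="35 0 0 0 0; 35 0 0 0 0; 35 0 0 0 0; 35 0 0 0 0; 35 0 0 0 0; 35 0 0 0 0",
)

```text
time_s: 4.55
position: [0.5871, -0.0445, 0.0462]
tcp_rot: [[0.399, 0.917, 0.001], [0.917, -0.399, -0.0], [0.0, 0.001, -1.0]]
force: [-3.8, 0.5, 15.1]
opening: 0.4
grasp_force: 7.3
```

```bash
python3 - <<'E'
from rig import bot, imaging
import cv2,numpy as np
from fit import *
q=[.59246042,.03023305,-1.98202617]
s=bot.read_state();print(s['time_s'],s['position'],s['force'])
f=imaging.capture("scene")[:,:,::-1];g=imaging.capture("top")[:,:,::-1]
for x in(43,):
  for y in(-25,0,25):
    z=45-16*x/130+18
    p=proj("scene",world(q,(x,y,z)));t=proj("scene",world(q,(x,y,z+18)));r=proj("top",world(q,(x,y,z+18)))
    print(y,"scene crop ctr",(p-[255,170])*10,"top",(t-[255,170])*10,"topcam crop",(r-[235,150])*4)
a=cv2.resize(f[170:210,255:300],(450,400),interpolation=cv2.INTER_CUBIC);b=cv2.resize(g[140:240,220:307],(348,400),interpolation=cv2.INTER_CUBIC)
cv2.imwrite("pics/s4.png",np.hstack([np.clip(a*1.6,0,255),np.clip(b*1.6,0,255)]).astype('uint8'))
cv2.imwrite("top_now.png",g)
E
```

```text
4.55 [ 0.58711771 -0.04447312  0.04624227] [-3.78650566  0.45062568 15.11609215]
-25 scene crop ctr [ 76.83088682 191.58352067] top [ 77.40915245 158.83733016] topcam crop [144.30472388 208.89647486]
0 scene crop ctr [106.69210998 252.82075681] top [107.67874342 220.51540006] topcam crop [155.43334959 182.59289019]
25 scene crop ctr [137.25017663 315.48702917] top [138.66432008 283.65238017] topcam crop [166.51882036 156.39130642]
```

View pics/s4.png

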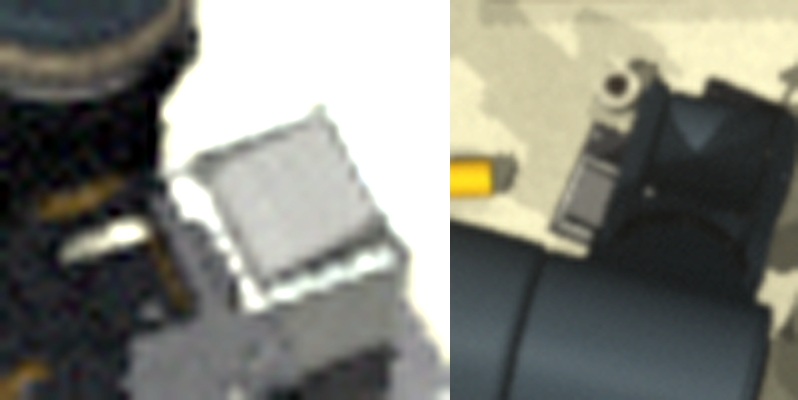

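The white patch at (105,240) moves with the gripper, so it is a gripper part, and the spot where the prop should be is mostly hidden. I brighten the shadows, overlay the predicted prop outline and look over the whole scene for a fallen prop.

```bash
python3 - <<'E'
from rig import imaging
import cv2,numpy as np
from fit import *
q=[.59246042,.03023305,-1.98202617]
f=imaging.capture("scene")[:,:,::-1].copy()
g=(255*(f/255.)**.45).astype('uint8')
k=10;x0,y0,w,h=248,168,40,40
z=cv2.resize(g[y0:y0+h,x0:x0+w],None,fx=k,fy=k,interpolation=cv2.INTER_CUBIC);o=z.copy()
x=43;zc=45-16*x/130+18
pts=[proj("scene",world(q,(x+18*np.cos(a),y,zc+18*np.sin(a)))) for y in(-25,25) for a in np.linspace(0,6.28,40)]
hull=cv2.convexHull(((np.array(pts)-[x0,y0]+.5)*k).astype(np.int32));cv2.polylines(o,[hull],True,(0,0,255),1)
bot_=cv2.resize(f[100:356,:],(400,200),interpolation=cv2.INTER_AREA);bowl=cv2.resize(f[175:250,150:300],(400,200),interpolation=cv2.INTER_CUBIC)
cv2.imwrite("pics/s5.png",np.vstack([np.hstack([z,o]),np.hstack([bot_,bowl])]))
E
```

```text
(no output)
```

View pics/s5.png

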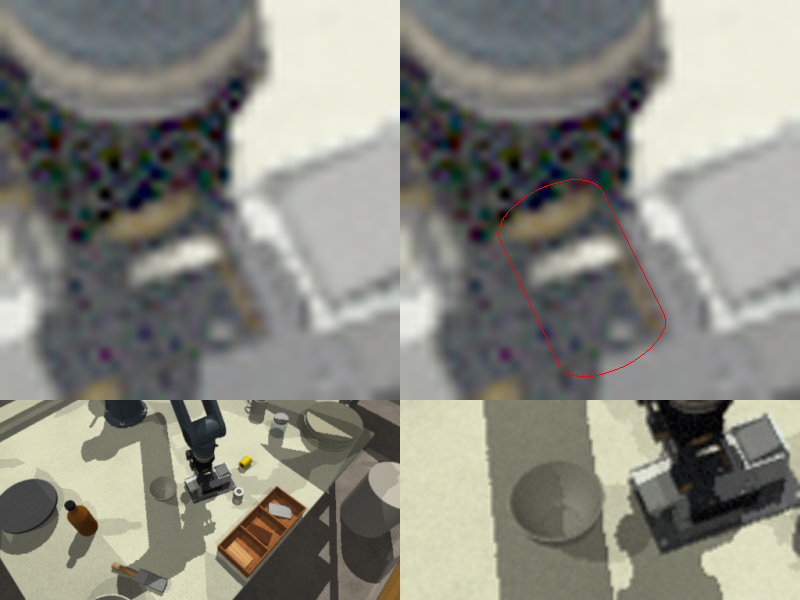

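The outline at (580,280) lies almost wholly behind the gripper. Nothing white has fallen on the table, in the bowl or on the visible low end of the ramp, and the bystanders have not moved. So the prop must be lying against the finger, and the bar is bottomed at z 46.2 mm with 15 N. Handing in.

```bash
python3 -c "
from rig import bot
print(bot.hand_in())"
```

```text
the job is handed in; nothing more can be done
None
```

I handed the job in with one finger holding the bar right down (46.2 mm, 15 N) and the other standing across the ramp; the prop popped out and should be trapped against that finger, but the gripper hid it, so I infer this from the empty pocket, the clear low end of the ramp and no fallen prop in view.

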